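# Tighten a bearing retaining ring with a two-pin spanner

### The job

Tighten the spindle bearing's retaining ring with the two-pin spanner that lies in the wooden block, where only its round knob can be taken hold of. Set the spanner on the ring with both pins right home in two opposite holes, before turning anything, and let go so that it lies flat by itself; then, as the ring is too stiff to be twisted by the knob, use the blue handle to turn it clockwise, seen from above, up to its shoulder, where the two red lines meet. Leave the spanner lying in the ring with both pins home; press on the ring and its housing with nothing but the spanner, and leave the red bottle, the flux pot and the blue screwdriver where they are.

Things in the scene. Friction and masses are not known exactly. Their poses are not given: they have to be found in the camera images.
- spanner: two-pin face spanner, 0.32 kg, lies flat. Origin on its turning axis in the head's underside, the plane that rests on the ring; z up, x along the handle. Head: steel bar 22 (x) by 72 (y) by 9 mm high. Two domed pins, 7 mm thick, at y = +26 and -26 mm, reach down to z = -8 mm. Flat handle 15 mm wide, z 0 to 9 mm, along +x. Weight centre 23 mm from the axis: it lies flat on the ring by itself
- spanner_boss (a point): middle of the round knurled steel knob on the spanner's head, to grip when lifting: 18 mm in diameter, 28 mm high (z 9 to 37 mm above the head's underside; this point at 23 mm), on the turning axis; axes as the spanner's
- spanner_handle (a point): middle of the blue sleeve on the handle, 135 mm from the turning axis; the sleeve is 93 mm long (x 87 to 180 mm), 20 mm wide, z -2 to 11 mm from the head's underside; axes as the spanner's
- spanner_pin_a (a point): lowest point of the pin at the spanner's +y
- spanner_pin_b (a point): lowest point of the pin at the spanner's -y
- spanner_block: wooden block, fixed, 34 mm high, x -34 to 196, y -47 to 47 mm from its origin, which lies on the bench under the spanner's knob. The spanner lies in a fitted recess, handle along the block's +x, 2 to 3 mm of play all round, underside of its head 25 mm above the bench; head flush with the block's top, sleeve 2 mm proud of it, only the knob stands out
- housing: bearing housing, bolted down: square flange 130 mm wide and 12 mm high, then a cylinder 107 mm in diameter up to 61.5 mm, the ring set in its top. Origin on the axis at bench level, z up. A red line on its rim, at its -x side, marks where the ring's red line stands when the ring is against its shoulder
- ring_centre (a point): centre of the retaining ring's upper face, 62 mm above the bench; turns with the ring. The dark steel ring is 76 mm in diameter, 12 mm thick, bore 34 mm; a shaft end stands in the bore, below the face
- ring_hole0 (a point): mouth centre, at the ring's upper face, of the first of four equal holes 9.5 mm in diameter, 12 mm deep, 26 mm from the ring's axis, 90 degrees apart; the spanner fits any pair that face each other across the bore
- ring_hole1 (a point): mouth centre of the next hole, 90 degrees anticlockwise seen from above
- ring_hole2 (a point): mouth centre of the next hole, across the bore from hole 0
- ring_hole3 (a point): mouth centre of the last hole, across the bore from hole 1
- bearing_ring (a joint): ring angle in rad, growing as it is tightened (clockwise from above); starts at 0.3 to 0.7, a hard shoulder stops it at 1.4, where the red lines meet. It resists with about 1.5 N m (11 N at the sleeve) and stays where it is left; the spanner has about 0.05 rad of play in the holes and the parts give another 0.1 under load
- red_bottle: small red bottle, bystander, 28 mm across, 75 mm high, origin under it
- flux_pot: white pot with black cap, bystander, 49 mm across, 48 mm high, origin under it
- screwdriver_blue: screwdriver with a blue handle lying flat, bystander, 184 mm long along y, 25 mm thick, origin at the middle underneath

How it is judged:
By the outcome, as a careful person would: the job done as asked, in the order asked, and still so for the second after the job is handed in, with the robot touching nothing.
It also fails if it takes over 48 s, if anything falls off the work surface, if the arm or the gripper's body presses on something with over 40 N, if the wrist force passes 120 N, or if a joint passes its speed limit or range.

### The arm

A 7-joint arm with a two-finger parallel gripper is mounted at the origin on a cart in front of the work surface, level with it; the furniture and walls round the work are solid. World frame = base frame: x ahead of the robot, y to its left, z up, the work surface at z = 0. Lengths are in m, angles in rad, forces in N, time in s.
With the tool pointing down it reaches from about 0.35 to 0.9 m from the base axis. Payload 8.1 kg.
Tool frame: the origin (TCP) lies between the finger pads; the fingertips stand 22 mm ahead of it and the grasp point (between the pads) lies 3 mm ahead of it (arm.tip_reach is the distance from the TCP to the fingertips, in m); z points along the fingers, y is the line along which they close (so a half turn about z gives the same grasp; the last joint's range is limited). The gripper opens to 92 mm and grips with 3 to 60 N. Pads are 19 mm wide; open, the fingers measure 130 mm over their backs; the gripper's body (75 mm by 190 mm) begins 47 mm behind the grasp point.
Start: joints at [-1.281, 0.434, 0.025, 1.573, -0.012, 1.134, -0.075], TCP at [0.239, 0.577, 0.249] pointing down, gripper open.
Joint ranges: [-2.62, 2.62], [-0.44, 2.09], [-1.27, 1.32], [0.08, 2.57], [-1.32, 4.46], [0.12, 2], [-2.74, 2.74]. Speed limits (rad/s): [2.22, 2.22, 3.01, 3.01, 3.14, 3.14, 3.14].

### API

Orientations are given as a rotation vector (axis times angle).
In Python, from cell import telemetry, vision, job, arm gives the robot as it stands. The module is installed in compiled form; this text tells all that it offers.
- The arm moves only by the shell command python3 -m creep 'ROWS' [FORCE]. ROWS is text: rows parted by semicolons, each of 7 numbers parted by spaces: the finger opening in cm, from 0 to 9.18, then the shift along the tool's x, y, z in cm, then the turn, a rotation vector about the tool's x, y, z in degrees. A call has 1 to 5 rows; each row is the pose to reach, as a shift and turn from the pose commanded when the call began, along the tool's axes at that moment; what a row does not reach only later rows make up. A row lasts 1/8 s, in which the tool goes at most 62.5 mm and 10.7 degrees, less where a joint would pass 70% of its speed; a pose out of reach is approached as far as the arm can. A call with a gripper value outside its range is refused whole. The fingers move at their own pace and stop on an object; FORCE is the grip in N (left out, the last holds). Time passes only in rows, so rows that repeat a pose let the fingers close. It gives the time, the measured TCP pose, the force, the opening and the grip force at its end, in the units of the state.
- telemetry.observe(): the state, without advancing time (a new reading comes with each control period).
- vision.get_image(name): name is "side" or "top"; returns the picture (480x640x3 uint8, red, green, blue); there is no depth.
- vision.camera_info(name): a dict with "fov_y" (degrees; the focal length in pixels is half the picture's height over the tangent of half this angle, whatever the lens; pixels are square), "cx", "cy" (the principal point, pixels), "extrinsics" (4x4, takes a point from camera to world coordinates). Camera axes: x right, y down, z forward; pixel columns grow to the right and rows downward; lengths in m; the calibration is good to about 2 mm. A picture is of the moment at which its call begins. camera_info takes no time and is no camera call.
- job.sign_off(): hands the job in; it is judged then, once.
The state is a dict: "clock": time; "joints": joint angles; "dq": joint speeds; "joint_efforts": joint torques, N m; "position": TCP position; "ee_rot": TCP orientation; "force": force on the tool from outside, world axes, zero at the start; "ft_torque": the same for the moment, N m; "width": opening from 0.0 (shut) to 1.0 (fully open); "gripper_force": force on a finger pad.
Only numpy, scipy, OpenCV 4.12 (cv2) and the standard library are available. Lean on these libraries where they do the work, as an engineer would, in place of code of your own. Each camera call takes 0.05 s, during which the arm holds its last target. There are 200 camera calls.

## Working session

There is one attempt and no reset: what is moved stays moved. The work goes in short steps, Python scripts to look and compute and a shell command to move; the robot and the scene stay as the last step left them, time stands still between calls to the robot, and variables do not carry over. Pictures are saved under pics/ and viewed, at most 10 in all, crops included, and the job is handed in when it is done.

```bash
mkdir -p pics
python3 - <<'E'
from cell import telemetry, vision, arm
import cv2, numpy as np
print(telemetry.observe())
print([a for a in dir(arm) if a[0]!='_'])
for n in("side","top"):
    i=vision.get_image(n); cv2.imwrite(f"pics/{n}0.png",i[:,:,::-1]); print(n,vision.camera_info(n))
E
```

```text
{'clock': 0.0, 'joints': array([-1.28059831,  0.43521421,  0.02495274,  1.57406986, -0.01161683,
        1.13397067, -0.07510094]), 'dq': array([-0.00090281, -0.00088064, -0.00044897, -0.00075091,  0.00074964,
        0.00106345,  0.00027298]), 'joint_efforts': array([-1.85976642e-03, -6.67849159e+01,  9.84582715e-01, -3.14463794e+01,
       -6.03700010e-02,  4.30243893e-02,  1.87534156e-04]), 'position': array([0.23909279, 0.57696691, 0.24796067]), 'ee_rot': array([-6.13102155e-01, -3.08099917e+00,  2.36559224e-03]), 'force': array([ 0.1010691 , -0.44807296, -0.54878942]), 'ft_torque': array([ 0.00134982, -0.03515149, -0.00129522]), 'gripper_force': 0.0, 'width': 0.9992146148920457}
['PlanningError', 'tip_reach']
side {'fov_y': 54.051476555578915, 'cx': 324.7987859782044, 'cy': 231.63674893546357, 'extrinsics': array([[-0.93343093, -0.17652804,  0.31232124,  0.28651007],
       [-0.35866006,  0.43892129, -0.82383922,  1.04608822],
       [ 0.00834628, -0.88101416, -0.47301626,  0.54130387],
       [ 0.        ,  0.        ,  0.        ,  1.        ]])}
top {'fov_y': 46.6398268441391, 'cx': 329.1339058362234, 'cy': 242.16269670765797, 'extrinsics': array([[ 0.00291738, -0.99899784,  0.04466329,  0.52819374],
       [-0.99989455, -0.0022788 ,  0.0143419 ,  0.2325399 ],
       [-0.01422575, -0.04470042, -0.99889914,  1.13048341],
       [ 0.        ,  0.        ,  0.        ,  1.        ]])}
```

View pics/top0.png

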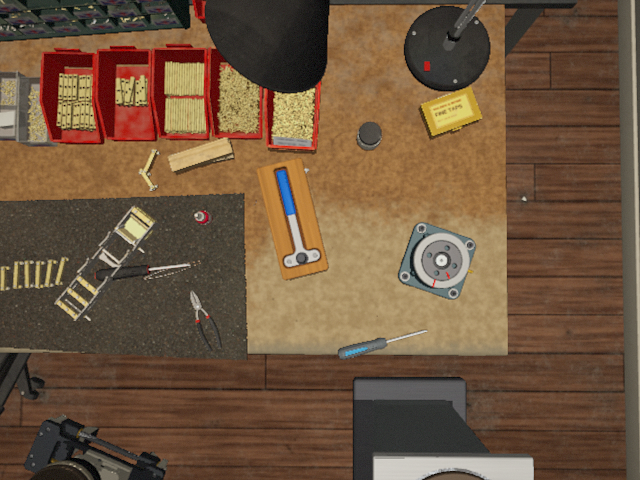

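View pics/side0.png

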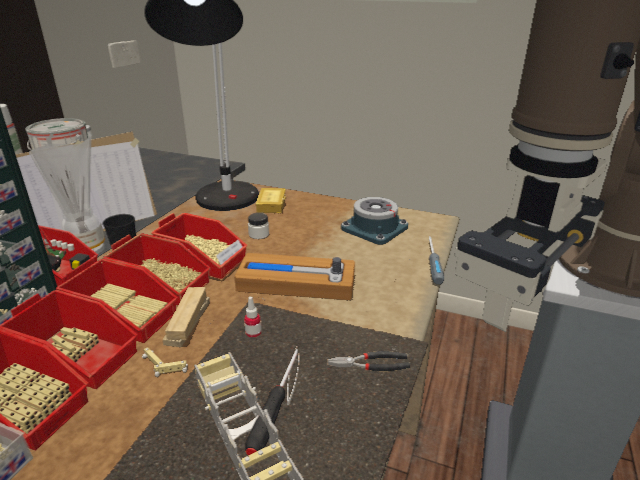

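The top view shows the spanner's knob at about (301,257) with its blue sleeve running up to (284,190). The ring is centred at about (442,260), with red marks at (434,283) and (448,275). In the side view the knob is at (337,268) and the ring at (376,208). Next I'll enlarge crops.

```bash
cat > h.py <<'E'
import numpy as np, cv2
from cell import telemetry, vision
def ray(n,p):
    c=vision.camera_info(n);f=240/np.tan(np.radians(c["fov_y"]/2));E=c["extrinsics"]
    d=E[:3,:3]@np.array([(p[0]-c["cx"])/f,(p[1]-c["cy"])/f,1]);return E[:3,3],d/np.linalg.norm(d)
def plane(n,p,z):
    o,d=ray(n,p);return o+d*(z-o[2])/d[2]
def tri(pt,ps):
    (a,u),(b,v)=ray("top",pt),ray("side",ps)
    s=np.linalg.lstsq(np.c_[u,-v],b-a,rcond=None)[0]
    p,q=a+u*s[0],b+v*s[1];return (p+q)/2,np.linalg.norm(p-q)
def proj(n,P):
    c=vision.camera_info(n);f=240/np.tan(np.radians(c["fov_y"]/2));E=c["extrinsics"]
    q=E[:3,:3].T@(np.asarray(P)-E[:3,3]);return np.array([c["cx"]+f*q[0]/q[2],c["cy"]+f*q[1]/q[2]])
def shot(n): return vision.get_image(n)[:,:,::-1].copy()
def crop(im,x,y,w,h,k): return cv2.resize(im[y:y+h,x:x+w],None,fx=k,fy=k,interpolation=cv2.INTER_CUBIC)
E
python3 - <<'E'
from h import *
t=cv2.imread("pics/top0.png");s=cv2.imread("pics/side0.png")
A=crop(t,398,215,90,90,4);A=cv2.resize(A,(400,400))  # k=4.444
B=crop(t,255,155,75,130,4);B=cv2.resize(B,(231,400))
C=crop(s,230,190,180,110,1);C=cv2.resize(C,(327,200),interpolation=cv2.INTER_CUBIC)
D=cv2.resize(s[190:245,335:415],(290,200),interpolation=cv2.INTER_CUBIC) # 3.63
K=cv2.resize(s[250:290,320:360],(200,200),interpolation=cv2.INTER_CUBIC) # 5
img=np.zeros((600,800,3),np.uint8)
img[:400,:400]=A;img[:400,400:631]=B;img[400:,:290]=D;img[400:,290:490]=K
cv2.imwrite("pics/m1.png",img)
h=cv2.cvtColor(t,cv2.COLOR_BGR2HSV)
def big(m):
    c=max(cv2.findContours(m,0,2)[0],key=cv2.contourArea);return c
roi=np.zeros(t.shape[:2],np.uint8);roi[150:285,252:335]=255
bl=cv2.inRange(h,(100,120,60),(125,255,255))&roi
c=big(bl);r=cv2.minAreaRect(c);print("sleeve",r)
bp=cv2.boxPoints(r);W=np.array([plane("top",p,0.036)[:2] for p in bp]);print(W, W.mean(0))
e=[W[1]-W[0],W[2]-W[1]];print([np.linalg.norm(x) for x in e],[np.degrees(np.arctan2(x[1],x[0])) for x in e])
roi2=cv2.dilate(roi,None)
wd=cv2.inRange(h,(8,110,110),(18,255,255))&roi
wd=cv2.morphologyEx(wd,cv2.MORPH_OPEN,np.ones((3,3)))
c=big(wd);r=cv2.minAreaRect(c);print("wood",r,cv2.contourArea(c))
E
```

```text
sleeve ((285.5294494628906, 192.11766052246094), (44.626548767089844, 9.701424598693848), 75.96376037597656)
[[0.71678912 0.35515005]
 [0.72149233 0.33650317]
 [0.63543074 0.3145485 ]
 [0.6307408  0.33312396]] [0.67611325 0.33483142]
[np.float64(0.019230867979366604), np.float64(0.08881782057345833)] [np.float64(-75.84382112237896), np.float64(-165.68884419099675)]
wood ((293.0, 215.0), (130.0, 82.0), 90.0) 8819.5
```

View pics/m1.png

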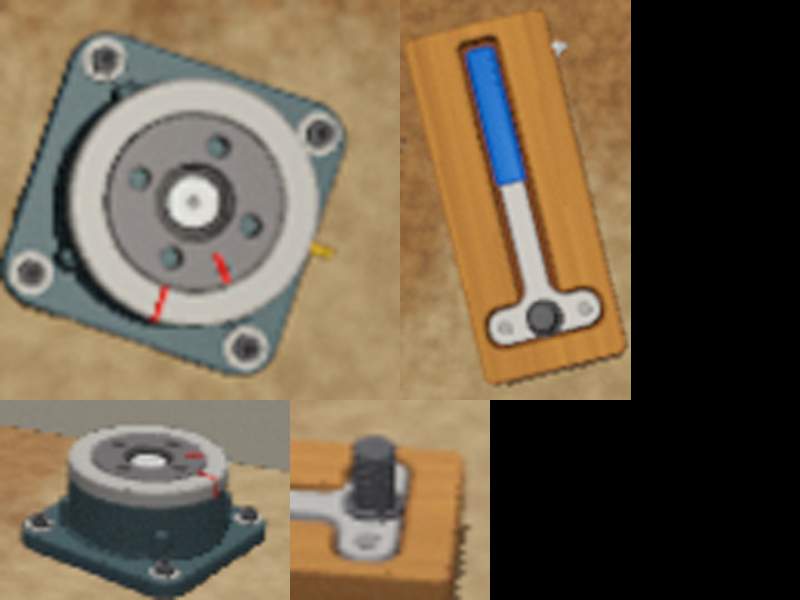

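The enlarged crops give the following:
- **Ring holes:** in the montage, the four holes are at (219,146), (140,178), (172,257) and (251,225).
- **Red lines:** the ring's line is at (222,268) and the housing's at (160,303), so about 41° clockwise remains.
- **Knob:** its top is at (543,316) in the top crop and (374,446) in the side crop.

Next I'll refine the pixel positions and triangulate.

```bash
cat >> h.py <<'E'
def dark(im,p,r):  # darkness-weighted centroid near p
    g=cv2.cvtColor(im,cv2.COLOR_BGR2GRAY).astype(float)
    p=np.array(p,float)
    for _ in range(4):
        yy,xx=np.mgrid[:g.shape[0],:g.shape[1]]
        m=(xx-p[0])**2+(yy-p[1])**2<r*r
        w=np.where(m,np.clip(np.percentile(g[m],75)-g,0,None),0)
        p=np.array([(w*xx).sum(),(w*yy).sum()])/w.sum()
    return p
def to(P,ydeg):
    "print shift (cm) and turn (deg) in tool axes to TCP P, tool z down, tool y at ydeg (mod 180)"
    from scipy.spatial.transform import Rotation as R
    s=telemetry.observe();r=R.from_rotvec(s["ee_rot"])
    best=None
    for a in (ydeg,ydeg+180):
        t=np.radians(a);y=np.array([np.cos(t),np.sin(t),0]);z=np.array([0,0,-1.]);x=np.cross(y,z)
        w=(r.inv()*R.from_matrix(np.c_[x,y,z])).as_rotvec(degrees=True)
        if best is None or np.linalg.norm(w)<np.linalg.norm(best): best=w
    ya=r.as_matrix()[:,1]
    print("shift",r.inv().apply(np.array(P)-s["position"]).round(4)*100,"turn",best.round(2),"| pos",s["position"].round(4),"yA",round(np.degrees(np.arctan2(ya[1],ya[0])),1),"F",s["force"].round(1),"q",s["joints"].round(2),"w",round(s["width"],3),"t",s["clock"])
E
python3 - <<'E'
from h import *
t=cv2.imread("pics/top0.png");s=cv2.imread("pics/side0.png")
k=400/90;H=[]
for m in [(219,146),(140,178),(172,257),(251,225)]:
    p=dark(t,((m[0]+.5)/k-.5+398,(m[1]+.5)/k-.5+215),3.2);w=plane("top",p,.062);H.append(w);print("hole",p.round(2),w.round(4))
H=np.array(H);c=H.mean(0);print("centre",c.round(4),"radii",np.linalg.norm(H-c,axis=1).round(4),"ang",np.degrees(np.arctan2(*(H-c)[:,1::-1].T)).round(1))
# side ring ctr via holes
kd=290/80;ks=[]
for m in [(118,443),(176,441),(185,476),(121,479)]:
    p=np.array([(m[0]+.5)/kd-.5+335,(m[1]-400+.5)/(200/55)-.5+190]);ks.append(p)
ks=np.mean(ks,0);print("side ring",ks,proj("side",c),"tri",tri(proj("top",c),ks))
# ring/housing rim top ellipse from bright mask
hs=cv2.cvtColor(t,cv2.COLOR_BGR2HSV)
m=cv2.inRange(hs,(0,0,150),(179,45,255));r=np.zeros_like(m);cv2.circle(r,(442,260),33,255,-1);m&=r
C=max(cv2.findContours(m,0,1)[0],key=cv2.contourArea);e=cv2.fitEllipse(cv2.convexHull(C));print("rim",e,plane("top",e[0],.0615).round(4))
kn=dark(t,(301.1,257.3),6);print("knob",kn,plane("top",kn,.062).round(4),tri(kn,(336.2,258.8)),"side exp",proj("side",plane("top",kn,.062)))
k0=plane("top",kn,.062)
d=np.array([.67611,.33483])-k0[:2];print("dir knob-sleeve",np.degrees(np.arctan2(d[1],d[0])),np.linalg.norm(d))
to([k0[0],k0[1],.12],np.degrees(np.arctan2(d[1],d[0])))
E
```

```text
hole [447.64 247.16] [0.5669 0.0209 0.062 ]
hole [430.   254.34] [0.5531 0.0547 0.062 ]
hole [437.25 272.49] [0.5184 0.041  0.062 ]
hole [454.89 265.5 ] [0.5319 0.0073 0.062 ]
centre [0.5426 0.031  0.062 ] radii [0.0264 0.0259 0.0262 0.026 ] ang [ -22.5   66.1  157.4 -114.4]
side ring [376.01724138 206.06875   ] [374.63501128 203.45067213] tri (array([0.54097174, 0.02912265, 0.05448905]), np.float64(0.0035057375363592973))
rim ((442.940673828125, 259.15509033203125), (54.22001647949219, 60.318748474121094), 63.53213882446289) [0.5439 0.0299 0.0615]
knob [303.31397739 260.45786228] [0.5407 0.2974 0.062 ] (array([0.54296541, 0.29839879, 0.05662549]), np.float64(0.004636781065944519)) side exp [338.70298275 256.49652955]
dir knob-sleeve 15.471088010724074 0.140502712195563
shift [-38.57 -14.27  12.83] turn [-7.000e-02  4.000e-02  5.202e+01] | pos [0.2391 0.577  0.248 ] yA 67.5 F [-1.1 -0.3  0.1] q [-1.28  0.44  0.02  1.57 -0.01  1.13 -0.08] w 0.998 t 0.1
```

```bash
python3 -m creep '6 -6 -2 1 0 0 -8; 6 -12 -4 3 0 0 -16; 6 -18 -6.2 5 0 0 -24; 6 -24 -8.4 7 0 0 -32; 6 -30 -10.5 9 0 0 -36.8'; python3 -c "
from h import *
to([.546,.3016,.13],104.3)"
```

```text
clock: 0.72
position: [0.4642, 0.3757, 0.1635]
ee_rot: [0.397, -3.116, 0.0]
force: [1.0, 1.2, 0.1]
width: 0.658
gripper_force: 0.0
shift [-6.06 -9.23  3.35] turn [-0.   -0.02  0.21] | pos [0.4642 0.3757 0.1635] yA 104.5 F [1.  1.2 0.1] q [-0.73  0.47 -0.06  1.74  0.03  0.93  1.02] w 0.658 t 0.725
```

```bash
python3 -m creep '5 -3 -5 1.5 0 0 0; 5 -5.5 -8.7 2.8 0 0 0; 5 -5.5 -8.7 2.8 0 0 0; 5 -5.5 -8.7 2.8 0 0 0'; python3 -c "
from h import *
to([.546,.3016,.0595],104.3)"
```

```text
clock: 1.23
position: [0.5372, 0.3071, 0.1359]
ee_rot: [0.391, -3.116, -0.001]
force: [0.1, 0.1, -1.2]
width: 0.544
gripper_force: 0.0
shift [-0.72 -0.75  7.64] turn [ 0.03 -0.06  0.  ] | pos [0.5372 0.3071 0.1359] yA 104.3 F [ 0.1  0.1 -1.2] q [-0.57  0.53 -0.04  1.71  0.03  0.9   1.19] w 0.544 t 1.225
```

```bash
python3 -m creep '5 -.7 -.75 2 0 0 0; 5 -.7 -.75 5 0 0 0; 5 -.7 -.75 7 0 0 0; 5 -.7 -.75 7 0 0 0; 5 -.7 -.75 7 0 0 0'; python3 -c "
from h import *
to([.546,.3016,.0595],104.3)"
```

```text
clock: 1.85
position: [0.5466, 0.3017, 0.0666]
ee_rot: [-0.392, 3.117, 0.001]
force: [-0.2, -0.7, -0.9]
width: 0.544
gripper_force: 0.0
shift [0.06 0.01 0.71] turn [0.02 0.03 0.04] | pos [0.5466 0.3017 0.0666] yA 104.3 F [-0.2 -0.7 -0.9] q [-0.56  0.63 -0.04  1.75  0.04  0.76  1.2 ] w 0.544 t 1.85
```

```bash
python3 -m creep '5 .05 0 .6 0 0 0; 1 .05 0 .6 0 0 0; 1 .05 0 .6 0 0 0; 1 .05 0 .6 0 0 0; 1 .05 0 .6 0 0 0' 8; python3 -m creep '1 0 0 0 0 0 0; 1 0 0 0 0 0 0; 5 0 0 0 0 0 0;5 0 0 0 0 0 0;5 0 0 0 0 0 0'; python3 -c "
from h import *
to([.546,.3016,.0595],14.3)"
```

```text
clock: 2.48
position: [0.5461, 0.3012, 0.0604]
ee_rot: [-0.391, 3.117, 0.001]
force: [-1.5, 0.7, 1.6]
width: 0.196
gripper_force: 8.0
clock: 3.1
position: [0.5461, 0.3007, 0.0602]
ee_rot: [0.39, -3.117, 0.0]
force: [0.6, 0.9, -0.5]
width: 0.467
gripper_force: 0.0
shift [-0.01  0.09  0.07] turn [-2.000e-02  0.000e+00  8.998e+01] | pos [0.5461 0.3007 0.0602] yA 104.3 F [ 0.6  0.9 -0.5] q [-0.56  0.63 -0.04  1.76  0.04  0.75  1.2 ] w 0.467 t 3.1
```

```bash
python3 -m creep '5 0 0 0 0 0 10; 5 0 0 0 0 0 20; 5 0 0 0 0 0 30;5 0 0 0 0 0 40;5 0 0 0 0 0 50';python3 -m creep '5 0 0 0 0 0 10; 5 0 0 0 0 0 20; 5 0 0 0 0 0 30;5 0 0 0 0 0 40;5 0 0 0 0 0 40'; python3 -c "
from h import *
to([.5461,.3007,.0597],14.3)"
```

```text
clock: 3.72
position: [0.5461, 0.3009, 0.0602]
ee_rot: [-0.972, -2.987, 0.0]
force: [-0.1, 0.7, 0.4]
width: 0.542
gripper_force: 0.0
clock: 4.35
position: [0.5459, 0.3011, 0.0601]
ee_rot: [1.926, 2.482, -0.001]
force: [0.2, -0.2, 0.0]
width: 0.545
gripper_force: 0.0
shift [-0.04  0.01  0.04] turn [-0.01  0.03  0.07] | pos [0.5459 0.3011 0.0601] yA 14.4 F [ 0.2 -0.2  0. ] q [-0.85  0.66  0.39  1.78 -0.34  0.77 -0.03] w 0.545 t 4.35
```

```bash
python3 -m creep '1 0 0 .05 0 0 0; 1 0 0 .05 0 0 0;1 0 0 .05 0 0 0;1 0 0 .05 0 0 0;1 0 0 .05 0 0 0' 10;python3 -m creep '1 0 0 0 0 0 0; 1 0 0 0 0 0 0;1 0 0 -1 0 0 0;1 0 0 -3 0 0 0;1 0 0 -5 0 0 0' 45; python3 -m creep '1 0 0 -3 0 0 0; 1 0 0 -5 0 0 0;1 0 0 -5 0 0 0'
python3 - <<'E'
from h import *
im=shot("top");cv2.imwrite("pics/top1.png",im);s=shot("side");cv2.imwrite("pics/side1.png",s)
to([.5426,.031,.16],66.6)
h=cv2.cvtColor(im,cv2.COLOR_BGR2HSV)
bl=cv2.inRange(h,(100,120,60),(125,255,255));bl[:140]=0;bl[290:]=0;bl[:,:240]=0;bl[:,340:]=0
c=max(cv2.findContours(bl,0,2)[0],key=cv2.contourArea);r=cv2.minAreaRect(c);print(r)
A=cv2.resize(im[130:290,230:350],(450,600),interpolation=2);B=cv2.resize(s[180:300,210:360],(350,280),interpolation=2)
o=np.zeros((600,800,3),np.uint8);o[:,:450]=A;o[:280,450:]=B;cv2.imwrite("pics/m2.png",o)
E
```

```text
clock: 4.97
position: [0.5461, 0.3008, 0.0598]
ee_rot: [-1.928, -2.481, 0.0]
force: [-0.5, -0.3, 0.3]
width: 0.194
gripper_force: 10.0
clock: 5.6
position: [0.5457, 0.3008, 0.1104]
ee_rot: [-1.928, -2.48, 0.001]
force: [0.5, -0.5, -3.2]
width: 0.188
gripper_force: 45.0
clock: 5.98
position: [0.5468, 0.3013, 0.1614]
ee_rot: [1.927, 2.48, 0.005]
force: [0.1, 0.3, -3.6]
width: 0.186
gripper_force: 45.0
shift [-26.07  -6.95  -0.07] turn [-4.00e-02 -2.00e-02 -5.23e+01] | pos [0.5456 0.3008 0.1592] yA 14.3 F [ 0.4  0.6 -3.1] q [-0.89  0.54  0.45  1.71 -0.28  0.96 -0.09] w 0.189 t 6.075
((277.7442321777344, 178.43629455566406), (37.65293502807617, 10.223088264465332), 75.3791275024414)
```

View pics/m2.png

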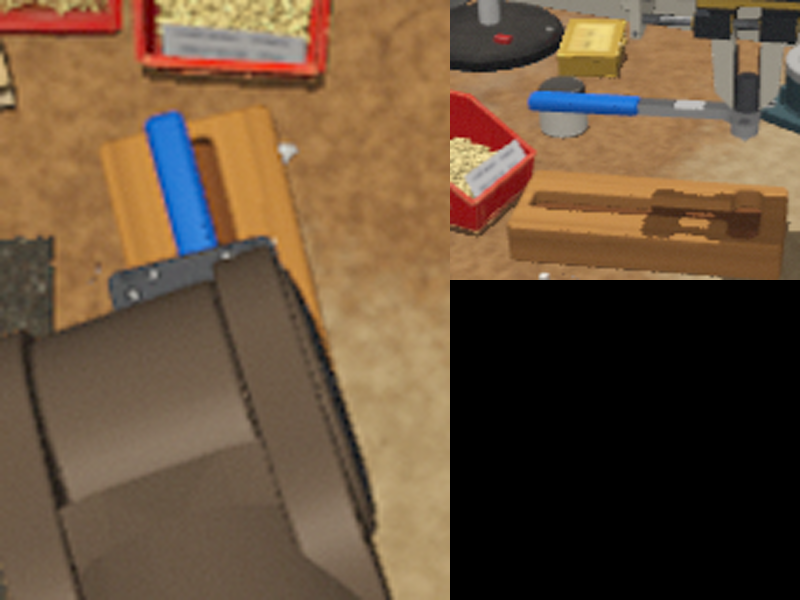

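The spanner hangs level in the grip with its handle at (180,180) in the crop. It is clear of the block and its yaw is about 14.8°. I'll carry it to the ring.

```bash
python3 -m creep '1 -5 -1.4 0 0 0 -10; 1 -10 -2.8 0 0 0 -20; 1 -15 -4 0 0 0 -30; 1 -20 -5.5 0 0 0 -40; 1 -26 -7 0 0 0 -50'; python3 -m creep '1 0 0 0 0 0 0; 1 0 0 0 0 0 0;1 0 0 0 0 0 0'; python3 -c "
from h import *
to([.543,.0302,.110],66.1)"
```

```text
clock: 6.7
position: [0.5415, 0.0308, 0.1586]
ee_rot: [-0.687, -3.064, 0.001]
force: [0.9, 0.2, -3.0]
width: 0.188
gripper_force: 45.0
clock: 7.08
position: [0.5421, 0.0334, 0.1592]
ee_rot: [-0.696, -3.062, -0.0]
force: [0.3, -0.2, -3.9]
width: 0.188
gripper_force: 45.0
shift [-0.22 -0.25  4.92] turn [-0.   -0.06 -1.72] | pos [0.5421 0.0334 0.1592] yA 64.4 F [ 0.3 -0.2 -3.9] q [-0.35  0.4   0.26  1.9  -0.13  0.86  1.1 ] w 0.188 t 7.075
```

```bash
python3 -m creep '1 -.2 -.25 1.5 0 0 -1.7; 1 -.2 -.25 4 0 0 -1.7;1 -.2 -.25 4.9 0 0 -1.7;1 -.2 -.25 4.9 0 0 -1.7;1 -.2 -.25 4.9 0 0 -1.7'
python3 - <<'E'
from h import *
im=shot("top");cv2.imwrite("pics/top2.png",im);s=shot("side");cv2.imwrite("pics/side2.png",s)
to([.543,.0302,.110],66.1)
h=cv2.cvtColor(im,cv2.COLOR_BGR2HSV)
bl=cv2.inRange(h,(100,120,60),(125,255,255));bl[:140]=0;bl[320:]=0;bl[:,:340]=0;bl[:,480:]=0
c=max(cv2.findContours(bl,0,2)[0],key=cv2.contourArea);r=cv2.minAreaRect(c);print(r)
W=np.array([plane("top",p,.080)[:2] for p in cv2.boxPoints(r)]);
for e in (W[1]-W[0],W[2]-W[1]): print(np.linalg.norm(e),np.degrees(np.arctan2(e[1],e[0])))
print("sleeve c",W.mean(0))
A=cv2.resize(im[170:320,340:490],(400,400),interpolation=2);B=cv2.resize(s[150:250,320:430],(400,364),interpolation=2)
o=np.zeros((600,800,3),np.uint8);o[:400,:400]=A;o[:364,400:]=B;cv2.imwrite("pics/m3.png",o)
E
```

```text
clock: 7.7
position: [0.5437, 0.029, 0.1114]
ee_rot: [0.652, 3.072, 0.001]
force: [0.7, 0.4, -3.9]
width: 0.187
gripper_force: 45.0
shift [0.12 0.1  0.15] turn [ 0.05  0.07 -0.1 ] | pos [0.5437 0.0288 0.1115] yA 66.0 F [ 0.1  0.7 -3.1] q [-0.32  0.47  0.23  1.94 -0.15  0.75  1.15] w 0.188 t 7.8
((379.52996826171875, 231.2193145751953), (47.921424865722656, 10.068597793579102), 22.47943687438965)
0.019084188722154016 -22.36729496554899
0.0903455370068846 -112.4690596942162
sleeve c [0.59608922 0.15257123]
```

View pics/m3.png

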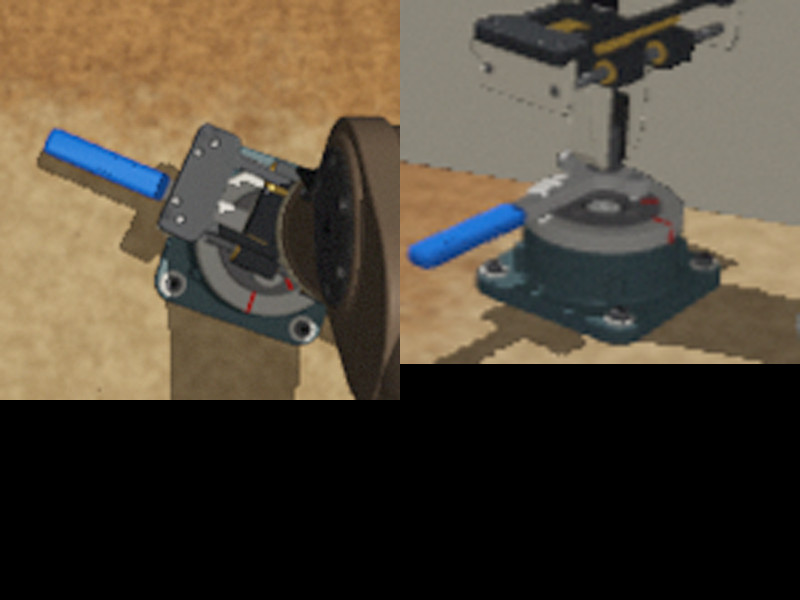

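The picture shows the spanner level, about 5 mm above the ring. The sleeve is at (107,163) in the crop, so the yaw is 67.5° against the holes' 66.6°. I'll make a small correction, then lower it while watching the force.

```bash
python3 -m creep '1 .15 .1 .2 0 0 .7; 1 .15 .1 .3 0 0 .7;1 .15 .1 .3 0 0 .7'; python3 -c "
from h import *
to([.5427,.0304,.0968],65.4)"
```

```text
clock: 8.18
position: [0.5421, 0.0301, 0.1077]
ee_rot: [-0.672, -3.069, 0.0]
force: [-0.5, 0.3, -4.0]
width: 0.185
gripper_force: 45.0
shift [-0.04  0.06  1.09] turn [-0.   -0.01 -0.11] | pos [0.5421 0.0301 0.1077] yA 65.3 F [-0.5  0.3 -4. ] q [-0.33  0.47  0.24  1.95 -0.16  0.74  1.14] w 0.185 t 8.175
```

```bash
python3 -m creep '1 -.02 .03 .2 0 0 0; 1 -.02 .03 .35 0 0 0; 1 -.02 .03 .35 0 0 0'; python3 -m creep '1 0 0 .1 0 0 0; 1 0 0 .2 0 0 0; 1 0 0 .2 0 0 0';python3 -c "
from h import *
to([.5427,.0304,.0968],65.4)"
```

```text
clock: 8.55
position: [0.5423, 0.0302, 0.104]
ee_rot: [-0.672, -3.068, 0.0]
force: [-0.2, 0.3, -4.3]
width: 0.186
gripper_force: 45.0
clock: 8.93
position: [0.5425, 0.0307, 0.1023]
ee_rot: [0.672, 3.069, 0.001]
force: [-0.4, 1.4, -2.4]
width: 0.186
gripper_force: 45.0
shift [-0.03 -0.02  0.55] turn [ 0.03 -0.01 -0.09] | pos [0.5425 0.0307 0.1023] yA 65.3 F [-0.4  1.4 -2.4] q [-0.33  0.48  0.23  1.95 -0.16  0.73  1.14] w 0.186 t 8.925
```

```bash
python3 -m creep '1 0 0 .1 0 0 0; 1 0 0 .2 0 0 0; 1 0 0 .2 0 0 0'; python3 -m creep '1 0 0 .1 0 0 0; 1 0 0 .2 0 0 0; 1 0 0 .2 0 0 0';python3 -c "
from h import *
to([.5427,.0304,.0968],65.4)"
```

```text
clock: 9.3
position: [0.5424, 0.0309, 0.1001]
ee_rot: [-0.671, -3.069, -0.001]
force: [-0.3, 4.9, -1.7]
width: 0.184
gripper_force: 45.0
clock: 9.68
position: [0.5422, 0.0309, 0.0981]
ee_rot: [-0.671, -3.068, -0.001]
force: [-1.1, 4.9, -1.9]
width: 0.187
gripper_force: 45.0
shift [-0.06 -0.02  0.13] turn [ 0.02 -0.04 -0.08] | pos [0.5422 0.0309 0.0981] yA 65.3 F [-1.1  4.9 -1.9] q [-0.32  0.48  0.23  1.95 -0.16  0.72  1.14] w 0.187 t 9.675
```

```bash
python3 -m creep '1 .03 .07 .05 0 0 0; 1 .03 .07 .12 0 0 0; 1 .03 .07 .12 0 0 0'; python3 -m creep '1 0 0 .05 0 0 0; 1 0 0 .1 0 0 0; 1 0 0 .1 0 0 0';python3 -c "
from h import *
to([.5427,.0304,.0968],65.4)"
```

```text
clock: 10.05
position: [0.5423, 0.031, 0.0969]
ee_rot: [-0.672, -3.068, 0.0]
force: [-1.5, 4.4, -2.8]
width: 0.187
gripper_force: 45.0
clock: 10.42
position: [0.5423, 0.0311, 0.0966]
ee_rot: [-0.672, -3.069, -0.001]
force: [-4.9, 4.1, 8.0]
width: 0.185
gripper_force: 45.0
shift [-0.07 -0.04 -0.02] turn [ 0.02 -0.02 -0.11] | pos [0.5423 0.0311 0.0966] yA 65.3 F [-4.9  4.1  8. ] q [-0.32  0.49  0.23  1.95 -0.16  0.72  1.14] w 0.185 t 10.425
```

Now it is seated at the predicted height, with a firm stop. I'll release it and withdraw.

```bash
python3 -m creep '1 0 0 -.08 0 0 0; 4 0 0 -.08 0 0 0; 4 0 0 -.08 0 0 0;4 0 0 -.08 0 0 0;4 0 0 -.08 0 0 0' 10; python3 -m creep '4 0 0 -2 0 0 0; 4 0 0 -5 0 0 0;4 0 0 -8 0 0 0;4 0 0 -10 0 0 0';python3 -m creep '4 4 -3 0 0 0 0; 4 9 -7 0 0 0 9; 4 13 -8 0 0 0 18;4 13 -8 0 0 0 27; 4 13 -8 0 0 0 35';python3 - <<'E'
from h import *
im=shot("top");cv2.imwrite("pics/top3.png",im);s=shot("side");cv2.imwrite("pics/side3.png",s)
to([.543,.0302,.110],-24)
h=cv2.cvtColor(im,cv2.COLOR_BGR2HSV)
bl=cv2.inRange(h,(100,120,60),(125,255,255));bl[:140]=0;bl[320:]=0;bl[:,:340]=0;bl[:,480:]=0
c=max(cv2.findContours(bl,0,2)[0],key=cv2.contourArea);r=cv2.minAreaRect(c);print(r)
W=np.array([plane("top",p,.073)[:2] for p in cv2.boxPoints(r)]);
for e in (W[1]-W[0],W[2]-W[1]): print(np.linalg.norm(e),np.degrees(np.arctan2(e[1],e[0])))
print("sleeve c",W.mean(0))
A=cv2.resize(im[170:320,340:490],(400,400),interpolation=2);B=cv2.resize(s[170:250,320:430],(400,291),interpolation=2)
o=np.zeros((400,800,3),np.uint8);o[:400,:400]=A;o[:291,400:]=B;cv2.imwrite("pics/m4.png",o)
E
```

```text
clock: 11.05
position: [0.5426, 0.0308, 0.0969]
ee_rot: [0.673, 3.068, -0.0]
force: [0.5, -0.5, -0.3]
width: 0.437
gripper_force: 0.0
clock: 11.55
position: [0.5429, 0.0309, 0.1983]
ee_rot: [0.672, 3.067, 0.001]
force: [0.6, 0.1, -0.9]
width: 0.438
gripper_force: 0.0
clock: 12.18
position: [0.3906, 0.0128, 0.1972]
ee_rot: [1.57, 2.721, 0.002]
force: [1.1, 0.8, -0.1]
width: 0.435
gripper_force: 0.0
shift [-6.13 14.01  8.72] turn [ 4.00e-02 -1.00e-02  5.42e+01] | pos [0.391  0.0127 0.1971] yA 30.2 F [ 0.   0.2 -0.1] q [-0.49  0.1   0.35  2.19 -0.05  0.85  0.42] w 0.435 t 12.275
((377.81036376953125, 232.27587890625), (47.13901138305664, 9.585369110107422), 23.198591232299805)
0.018286614983927856 -23.08163257392323
0.08946303699187015 -113.18561627034195
sleeve c [0.59452311 0.15530392]
```

View pics/m4.png

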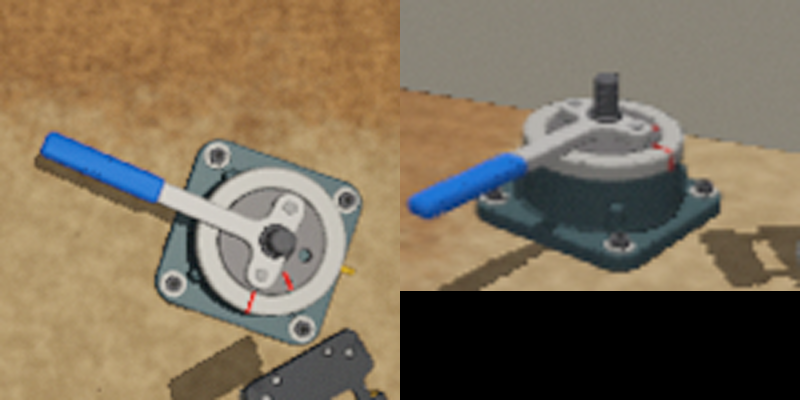

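The spanner lies flat with its head on the ring, both pins home and the handle at 66.8°. The knob is at (278,242) and the sleeve at (105,165) in the crop. I'll move to straddle the sleeve with open fingers.

```bash
python3 -c "
from h import *
to([.5958,.1549,.15],-23.2)"; python3 -m creep '3.8 -.5 4 0 0 0 10; 3.8 -1 9 0 0 0 20; 3.8 -1 14 0 0 0 30; 3.8 -1 19 0 0 0 40; 3.8 -1 22 0 0 0 50'; python3 -m creep '3.8 0 0 0 0 0 3.4; 3.8 0 0 0 0 0 3.4'; python3 -c "
from h import *
to([.5958,.1549,.15],-23.2)"
```

```text
shift [ 1.99 24.85  4.72] turn [ 4.00e-02 -1.00e-02  5.34e+01] | pos [0.391  0.0127 0.1971] yA 30.2 F [ 0.   0.2 -0.1] q [-0.49  0.1   0.35  2.19 -0.05  0.85  0.42] w 0.435 t 12.275
clock: 12.9
position: [0.5878, 0.1165, 0.1963]
ee_rot: [2.569, 1.808, 0.0]
force: [0.4, -0.4, 0.9]
width: 0.418
gripper_force: 0.0
clock: 13.15
position: [0.586, 0.115, 0.1963]
ee_rot: [2.618, 1.736, -0.002]
force: [-0.6, -0.1, -0.1]
width: 0.414
gripper_force: 0.0
shift [ 4.06 -0.64  4.63] turn [-0.02  0.06  0.29] | pos [0.586  0.115  0.1963] yA -22.9 F [-0.6 -0.1 -0.1] q [-0.63  0.46  0.49  1.74 -0.25  1.   -0.44] w 0.414 t 13.15
```

```bash
python3 -m creep '3.8 2 -.5 1 0 0 .3; 3.8 4 -.65 3 0 0 .3; 3.8 4 -.65 4.6 0 0 .3;3.8 4 -.65 4.6 0 0 .3; 3.8 4 -.65 4.6 0 0 .3'; python3 -c "
from h import *
to([.5958,.1549,.08],-23.2)"
```

```text
clock: 13.78
position: [0.5958, 0.1534, 0.1513]
ee_rot: [2.626, 1.723, 0.0]
force: [-0.1, -0.8, -0.1]
width: 0.412
gripper_force: 0.0
shift [ 0.14 -0.06  7.13] turn [ 0.02  0.01 -0.26] | pos [0.5958 0.1534 0.1513] yA -23.5 F [-0.1 -0.8 -0.1] q [-0.65  0.54  0.47  1.74 -0.29  0.93 -0.48] w 0.412 t 13.775
```

```bash
python3 -m creep '3.8 .1 -.05 2 0 0 0; 3.8 .1 -.05 4 0 0 0; 3.8 .1 -.05 6 0 0 0; 3.8 .1 -.05 7.1 0 0 0; 3.8 .1 -.05 7.1 0 0 0'; python3 -m creep '3 0 0 0 0 0 0; 3 0 0 0 0 0 0'; python3 -c "
from h import *
to([.5958,.1549,.08],-23.2)"
```

```text
clock: 14.4
position: [0.5956, 0.155, 0.0798]
ee_rot: [-2.626, -1.724, 0.001]
force: [-0.2, 1.4, -1.4]
width: 0.414
gripper_force: 0.0
clock: 14.65
position: [0.5961, 0.1555, 0.0807]
ee_rot: [2.626, 1.724, 0.002]
force: [1.1, -0.9, -0.2]
width: 0.328
gripper_force: 0.0
shift [-0.07 -0.    0.07] turn [ 0.05 -0.05 -0.21] | pos [0.5961 0.1555 0.0807] yA -23.4 F [ 1.1 -0.9 -0.2] q [-0.62  0.62  0.42  1.79 -0.34  0.79 -0.44] w 0.328 t 14.65
```

Now turn clockwise along the arc.

```bash
python3 -m creep '3 0 .47 0 0 0 2; 3 -.03 .94 0 0 0 4; 3 -.07 1.41 0 0 0 6; 3 -.13 1.88 0 0 0 8; 3 -.2 2.34 0 0 0 10'; python3 -c "
from h import *
to([.5958,.1549,.08],-23.2)
s=telemetry.observe();d=s['position'][:2]-[.5426,.0308];print(np.degrees(np.arctan2(d[1],d[0])),np.linalg.norm(d),s['ft_torque'])"
```

```text
clock: 15.28
position: [0.6134, 0.1461, 0.079]
ee_rot: [-2.763, -1.486, 0.007]
force: [-10.3, 4.8, 4.1]
width: 0.328
gripper_force: 5.5
shift [-0.24 -1.95 -0.09] turn [ -0.37   0.08 -10.25] | pos [0.6134 0.1461 0.079 ] yA -33.4 F [-10.3   4.8   4.1] q [-0.62  0.66  0.47  1.75 -0.39  0.83 -0.56] w 0.328 t 15.275
58.45713919868482 0.13533178538750162 [1.03330645 2.314662   0.1432571 ]
```

```bash
for i in 1; do python3 -m creep '3 0 .47 -.02 0 0 2; 3 -.03 .94 -.02 0 0 4; 3 -.07 1.41 -.02 0 0 6; 3 -.13 1.88 -.02 0 0 8; 3 -.2 2.34 -.02 0 0 10'; done; python3 -c "
from h import *
to([.5958,.1549,.08],-23.2)
s=telemetry.observe();d=s['position'][:2]-[.5426,.0308];print(np.degrees(np.arctan2(d[1],d[0])),np.linalg.norm(d))"
```

```text
clock: 15.9
position: [0.6319, 0.132, 0.0791]
ee_rot: [-2.881, -1.24, 0.008]
force: [-8.7, 5.7, 2.8]
width: 0.328
gripper_force: 5.5
shift [-0.82 -4.2  -0.06] turn [ -0.38   0.08 -20.24] | pos [0.6319 0.132  0.0791] yA -43.4 F [-8.7  5.7  2.8] q [-0.61  0.69  0.51  1.71 -0.43  0.86 -0.67] w 0.328 t 15.9
48.56803003078819 0.13498116494987164
```

```bash
python3 -m creep '3 0 .47 0 0 0 2; 3 -.03 .94 0 0 0 4; 3 -.07 1.41 0 0 0 6; 3 -.13 1.88 0 0 0 8; 3 -.2 2.34 0 0 0 10';  python3 -m creep '3 0 .47 0 0 0 2; 3 -.03 .94 0 0 0 4; 3 -.03 .94 0 0 0 4'
python3 - <<'E'
from h import *
im=shot("top");cv2.imwrite("pics/top4.png",im)
to([.5958,.1549,.08],-23.2)
s=telemetry.observe();d=s['position'][:2]-[.5426,.0308];print(np.degrees(np.arctan2(d[1],d[0])),np.linalg.norm(d))
h=cv2.cvtColor(im,cv2.COLOR_BGR2HSV)
m=(cv2.inRange(h,(0,140,120),(6,255,255))|cv2.inRange(h,(174,140,120),(180,255,255)));m[:230]=0;m[300:]=0;m[:,:405]=0;m[:,480:]=0
n,l,st,ce=cv2.connectedComponentsWithStats(m);print(st,ce)
cv2.imwrite("pics/m5.png",cv2.resize(im[215:305,398:488],(450,450),interpolation=2))
E
```

```text
clock: 16.52
position: [0.6477, 0.1149, 0.0791]
ee_rot: [-2.978, -0.984, 0.007]
force: [-8.2, 6.7, 3.5]
width: 0.328
gripper_force: 5.5
clock: 16.9
position: [0.6536, 0.1067, 0.0793]
ee_rot: [-3.012, -0.88, 0.006]
force: [-7.1, 6.7, 2.3]
width: 0.327
gripper_force: 4.4
shift [-2.27 -7.17 -0.03] turn [ -0.31   0.07 -34.19] | pos [0.6536 0.1067 0.0793] yA -57.4 F [-7.6  6.3  3.2] q [-0.6   0.72  0.58  1.67 -0.48  0.9  -0.83] w 0.325 t 16.95
34.36698101901974 0.1345014393252022
[[     0      0    640    480 307200]] [[319.5 239.5]]
```

View pics/m5.png

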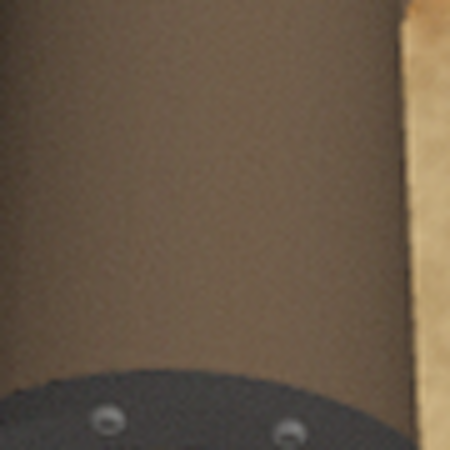

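The arm hides the ring from above here, so I'll go on by force until the shoulder is felt.

```bash
python3 -m creep '3 0 .35 0 0 0 1.5; 3 -.02 .71 0 0 0 3; 3 -.05 1.06 0 0 0 4.5; 3 -.1 1.41 0 0 0 6';  python3 -m creep '3 0 .35 0 0 0 1.5; 3 -.02 .71 0 0 0 3'
python3 - <<'E'
from h import *
to([.5958,.1549,.08],-23.2)
s=telemetry.observe();d=s['position'][:2]-[.5426,.0308];print(np.degrees(np.arctan2(d[1],d[0])),np.linalg.norm(d))
E
```

```text
clock: 17.45
position: [0.6603, 0.0953, 0.0792]
ee_rot: [-3.052, -0.722, 0.007]
force: [-7.8, 8.7, 2.4]
width: 0.329
gripper_force: 5.4
clock: 17.7
position: [0.6634, 0.089, 0.0792]
ee_rot: [-3.07, -0.642, 0.006]
force: [-6.6, 8.6, 3.1]
width: 0.327
gripper_force: 5.4
shift [-3.55 -8.75 -0.02] turn [-3.700e-01  4.000e-02 -4.318e+01] | pos [0.6634 0.089  0.0792] yA -66.4 F [-6.6  8.6  3.1] q [-0.59  0.74  0.61  1.65 -0.52  0.92 -0.93] w 0.327 t 17.7
25.717363628601987 0.1340881314332368
```

```bash
python3 -m creep '3 0 .24 0 0 0 1; 3 0 .47 0 0 0 2; 3 0 .47 0 0 0 2';  python3 -m creep '3 0 .24 0 0 0 1; 3 0 .47 0 0 0 2; 3 0 .47 0 0 0 2'
python3 - <<'E'
from h import *
s=telemetry.observe();d=s['position'][:2]-[.5426,.0308];print(np.degrees(np.arctan2(d[1],d[0])),np.linalg.norm(d))
E
```

```text
clock: 18.08
position: [0.6655, 0.0844, 0.0793]
ee_rot: [-3.081, -0.589, 0.006]
force: [-5.6, 7.9, 2.9]
width: 0.329
gripper_force: 4.8
clock: 18.45
position: [0.6672, 0.0801, 0.0793]
ee_rot: [-3.091, -0.535, 0.006]
force: [-6.4, 7.4, 2.9]
width: 0.321
gripper_force: 4.8
21.5755870279467 0.13397439670386385
```

```bash
python3 -m creep '3 0 .24 0 0 0 1; 3 0 .47 0 0 0 2; 3 0 .47 0 0 0 2';  python3 -m creep '3 0 .24 0 0 0 1; 3 0 .47 0 0 0 2; 3 0 .47 0 0 0 2'
python3 - <<'E'
from h import *
s=telemetry.observe();d=s['position'][:2]-[.5426,.0308];print(np.degrees(np.arctan2(d[1],d[0])),np.linalg.norm(d))
E
```

```text
clock: 18.82
position: [0.6682, 0.0771, 0.0791]
ee_rot: [-3.098, -0.482, 0.008]
force: [-8.3, 9.7, 3.2]
width: 0.33
gripper_force: 6.5
clock: 19.2
position: [0.6684, 0.0753, 0.0786]
ee_rot: [-3.102, -0.431, 0.011]
force: [-12.3, 17.0, 5.6]
width: 0.342
gripper_force: 10.3
19.46350878663606 0.1334772249765128
```

The force has risen sharply and the motion has stopped, so this should be the shoulder. One small further push, then a look from the side.

```bash
python3 -m creep '3 0 .15 0 0 0 .6; 3 0 .25 0 0 0 1; 3 0 .25 0 0 0 1'; python3 -m creep '3 0 -.4 0 0 0 -2; 3 0 -.8 0 0 0 -3.5; 3 -.05 -1.2 0 0 0 -5; 3.6 -.05 -1.15 0 0 0 -5; 3.6 -.05 -1.15 0 0 0 -5'
python3 - <<'E'
from h import *
s=telemetry.observe();d=s['position'][:2]-[.5426,.0308];print(np.degrees(np.arctan2(d[1],d[0])),np.linalg.norm(d),s['force'])
im=shot("side");cv2.imwrite("pics/side5.png",im)
cv2.imwrite("pics/m6.png",cv2.resize(im[170:250,320:430],(770,560),interpolation=2))
E
```

```text
clock: 19.58
position: [0.6688, 0.0731, 0.0785]
ee_rot: [-3.105, -0.404, 0.013]
force: [-13.5, 16.5, 5.2]
width: 0.391
gripper_force: 10.4
clock: 20.2
position: [0.6694, 0.0765, 0.0799]
ee_rot: [3.096, 0.533, -0.0]
force: [-1.4, 1.3, -0.4]
width: 0.394
gripper_force: 1.3
19.80458926340227 0.13477369490204097 [-1.37441315  1.33286975 -0.39989241]
```

View pics/m6.png

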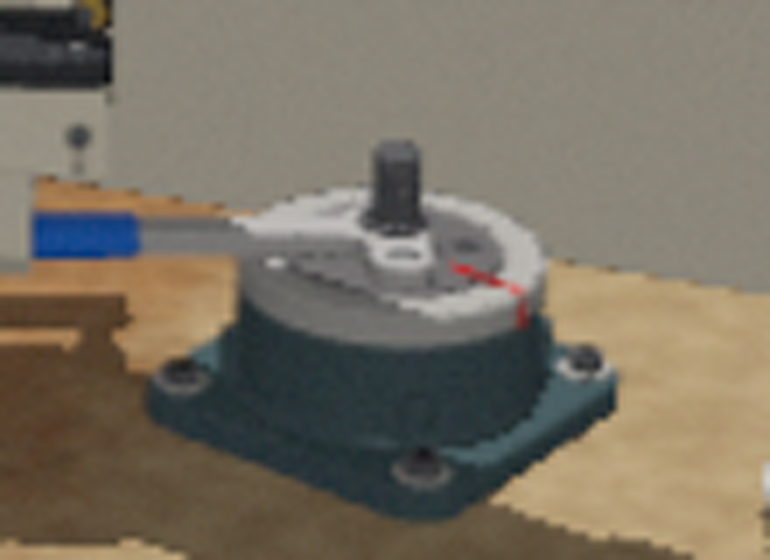

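The red lines meet in the side view, at about (490,280) in the crop, and the spanner is flat. I'll free the fingers, rise straight up, move away and check from above.

```bash
python3 -m creep '4.2 0 -.3 0 0 0 0; 4.2 0 -.4 0 0 0 0; 4.2 0 -.4 0 0 0 0' 20;  python3 -c "
from h import *
to([.6,.1,.08],-70)"; python3 -m creep '4.2 0 0 -1 0 0 0; 4.2 0 0 -4 0 0 0; 4.2 0 0 -8 0 0 0; 4.2 0 0 -12 0 0 0;4.2 0 0 -12 0 0 0';python3 -m creep '4.2 0 -6 0 0 0 0; 4.2 0 -12 0 0 0 0; 4.2 0 -18 0 0 0 0; 4.2 0 -22 0 0 0 0; 4.2 0 -22 0 0 0 0'
python3 - <<'E'
from h import *
im=shot("top");cv2.imwrite("pics/top6.png",im);print(telemetry.observe()["position"])
s=shot("side")
o=np.zeros((500,800,3),np.uint8);o[:500,:500]=cv2.resize(im[200:300,385:485],(500,500),interpolation=2)
o[:218,500:]=cv2.resize(s[170:250,320:430],(300,218),interpolation=2);cv2.imwrite("pics/m7.png",o)
h=cv2.cvtColor(im,cv2.COLOR_BGR2HSV)
m=(cv2.inRange(h,(0,140,120),(6,255,255))|cv2.inRange(h,(174,140,120),(180,255,255)))
r=np.zeros_like(m);cv2.circle(r,(442,260),33,255,-1);m&=r
C=np.array([.5435,.0302])
for y,x in np.argwhere(m):
    w=plane("top",(x,y),.062)[:2]-C;print((x,y),round(np.degrees(np.arctan2(w[1],w[0])),1),round(np.linalg.norm(w)*1e3,1))
E
```

```text
clock: 20.62
position: [0.6683, 0.0803, 0.0802]
ee_rot: [3.096, 0.534, 0.001]
force: [-0.2, 0.8, -0.3]
width: 0.455
gripper_force: 0.0
shift [-5.77 -4.15  0.01] turn [ 0.02 -0.02 -0.42] | pos [0.6683 0.0803 0.0802] yA -70.4 F [-0.2  0.8 -0.3] q [-0.59  0.75  0.64  1.65 -0.53  0.92 -0.98] w 0.455 t 20.625
clock: 21.25
position: [0.6701, 0.0798, 0.2044]
ee_rot: [3.096, 0.534, 0.011]
force: [0.7, 0.0, -0.8]
width: 0.46
gripper_force: 0.0
clock: 21.88
position: [0.5919, 0.2926, 0.1989]
ee_rot: [-3.092, -0.545, 0.003]
force: [-0.8, -0.9, -0.1]
width: 0.459
gripper_force: 0.0
[0.5931438  0.28947044 0.19935138]
(np.int64(437), np.int64(272)) 154.9 26.7
(np.int64(437), np.int64(273)) 156.5 28.4
(np.int64(436), np.int64(274)) 154.7 30.9
(np.int64(437), np.int64(274)) 157.9 30.2
(np.int64(436), np.int64(275)) 156.1 32.7
(np.int64(437), np.int64(275)) 159.2 32.0
(np.int64(436), np.int64(276)) 157.4 34.4
(np.int64(435), np.int64(277)) 155.8 37.0
(np.int64(436), np.int64(277)) 158.5 36.2
(np.int64(435), np.int64(278)) 156.9 38.7
(np.int64(435), np.int64(279)) 157.9 40.5
(np.int64(434), np.int64(280)) 156.5 43.0
(np.int64(435), np.int64(280)) 158.9 42.3
(np.int64(434), np.int64(281)) 157.5 44.7
(np.int64(434), np.int64(282)) 158.4 46.5
(np.int64(433), np.int64(283)) 157.1 49.0
(np.int64(433), np.int64(284)) 157.9 50.8
(np.int64(433), np.int64(285)) 158.7 52.5
(np.int64(432), np.int64(286)) 157.6 55.0
(np.int64(433), np.int64(286)) 159.4 54.3
```

View pics/m7.png

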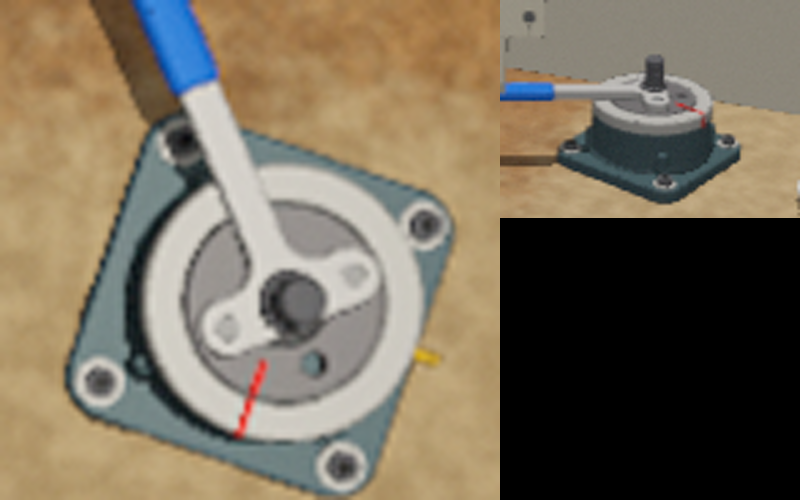

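The two red lines form one straight line from (263,362) to (239,436) in the crop. The spanner lies flat with both pins in the holes, and the robot is clear.

```bash
python3 -c "
from cell import job
print(job.sign_off())"
```

```text
the job is handed in; nothing more can be done
None
```

The ring is turned clockwise to its shoulder with the red lines in one straight line, the spanner lies flat with both pins home and the robot clear, and the job was handed in at about 22 s of the 48 s.

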